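Show the customer the card terminal

TASK

The card terminal stands in its charging dock on the stall counter with its paper cover ajar: first press the cover down, with the terminal still in the dock, until it snaps and stays shut. Then draw the terminal out of the dock and hold it up for the customer across the counter: its foot well over 10 cm above the counter, leaning back some 30 to 45 degrees from upright, screen facing up and towards the far side of the counter, away from the robot. Finish while still holding it there, still in the gripper, and leave the other goods on the counter where they are.

Things in the scene. Friction and masses are not known exactly. Their poses are not given: they have to be found in the camera images.
- terminal: grey plastic card payment terminal, 0.4 kg, standing loose in the dock: 48 mm thick (x), 80 mm wide (y), 186 mm tall (z) with its cover shut. Origin: centre of its foot. z: from foot to top; x: out of the face with the dark screen and white keys; y: sideways. Dark screen 78 to 134 mm above the foot; above it the paper bay, same thickness, open on top under the cover
- terminal_grip (a point): point inside the terminal on its long axis, mid thickness and mid width, 158 mm above its foot: a good place to grip across the 48 mm thickness (fingers on the front and back faces) once the cover is shut. Axes as the terminal's
- cover (a joint): angle (rad) of the black paper cover, a 44 x 78 x 6 mm plate on the terminal's top: 0 = fully shut, flush; 1.0 = open limit; starts ajar at 0.6 to 0.9. A light spring lifts it again unless it is pressed fully down past a snap catch, which it meets at about 0.3 rad and which takes some 4 to 10 N, pressed near mid cover or ahead of it; then it stays shut by itself
- cover_hinge (a point): middle of the cover's hinge line, which runs along the terminal's y at the top of its back: 20.5 mm behind the terminal's long axis (terminal x = -20.5 mm), 182.5 mm above its foot. The cover opens up and backwards about it
- cover_edge (a point): middle of the cover's free (front) edge, on its outer surface; 43 mm from the hinge line, moves with the cover; with the cover shut it lies 185.5 mm above the terminal's foot
- dock: black charging dock fixed to the counter: 104 x 130 mm base plate 15 mm thick carrying a rectangular pocket (inside 51 x 83 mm, walls 10 mm thick, floor 15 mm and rim 65 mm above the counter). Origin: centre of its underside; axes parallel to those of the docked terminal. The terminal lifts straight up out of it (50 mm deep)
- counter_mid (a point): unmarked point on the counter top, 0.70 m straight ahead of the robot; the customer stands beyond the far edge of the counter; its axes are the world axes (x away from the robot, towards the customer)
- counter_left (a point): unmarked point on the counter top, 0.55 m ahead of the robot and 0.45 m to its left (+y)
- counter_right (a point): unmarked point on the counter top, 0.55 m ahead of the robot and 0.45 m to its right (-y)
- teabowl: blue ceramic tea bowl, 100 mm across, 50 mm high, loose; leave alone. Origin: underside centre
- calculator: grey desk calculator 140 x 88 x 18 mm, loose; leave alone. Origin: underside centre
- dish: small flat steel coin dish, 96 mm across, 18 mm high, loose; leave alone. Origin: underside centre
- jar: amber glass jar 84 mm across, 130 mm high, loose; leave alone. Origin: underside centre
- tongs: steel pastry tongs lying flat, 210 mm long, 60 mm wide, 14 mm high, loose; leave alone. Origin: underside, mid length
Not all that is in view belongs to the job. What is shaped like the dock but green is not meant.

How it is judged:
By the outcome, as a careful person would: the job done as asked, in the order asked, and still so for the second after the job is handed in, while the arm keeps its last pose, push and grip.
It also fails if it takes over 48 s, if anything falls off the work surface, if the arm or the gripper's body presses on something with over 40 N, if the wrist force passes 120 N, or if a joint passes its speed limit or range.

ROBOT

A 6-joint arm with a two-finger parallel gripper is mounted at the origin on the work surface. World frame = base frame: x ahead of the robot, y to its left, z up, the work surface at z = 0. Lengths are in m, angles in degrees, forces in N, time in s.
With the tool pointing down it reaches from about 0.25 to 0.725 m from the base axis. Payload 9.7 kg.
Tool frame: the origin (TCP) lies at the very end of the fingers, on their centre line; the grasp point (between the pads) lies grasp_offset behind it (grasp_offset is the distance from the TCP to the grasp point, in m); z points along the fingers, y is the line along which they close (so a half turn about z gives the same grasp; the last joint's range is limited). The gripper opens to 85 mm and grips with 20 to 120 N. Pads are 22 mm wide; open, the fingers measure 114 mm over their backs; the gripper's body (76 mm by 85 mm) begins 54 mm behind the grasp point. The pads swing forward as they close: fully open they stand 13 mm farther back than shut.
Start: joints at [67.724, 4.979, 10.078, 95.1, 0, 90], TCP at [0.208, 0.509, 0.231] pointing down, gripper open.
Joint ranges: [-179.16, 179.16], [-48.56, 103.87], [-65.8, 70.77], [-126.05, 130.52], [-82.76, 87.17], [-180, 180]. Speed limits (degrees/s): [127.2, 127.2, 147.25, 180, 180, 180].

INTERFACE

Orientations are given as [roll, pitch, yaw] about the fixed x, y, z axes, in that order (R = Rz(yaw) Ry(pitch) Rx(roll)).
In Python, from workcell import get_obs, camera, calibration, job_done, recognise, cut_out, mark_of, grasp_offset gives the robot as it stands.
- The arm moves only by the tool servo_tool, never from a script. Its argument "moves" is a list of rows, each a list of 3 entries, a list of its own where there are three numbers: the turn, a rotation vector about the tool's x, y, z in degrees, then the shift along the tool's x, y, z in m, then the opening in per cent of the stroke, from 0 (shut) to 100 (fully open). In form: [[[ax, ay, az], [x, y, z], claw], ...]. A call has 1 to 12 rows; each row shifts and turns the commanded pose from where the row before left it, along the tool's axes as they then stand; what a row does not reach is not made up. A row lasts 1/10 s, in which the tool goes at most 50 mm and 8.59 degrees, less where a joint would pass 70% of its speed; a pose out of reach is approached as far as the arm can. A call is refused whole if a number of a shift passes 0.05 or a number of a turn 8.59, either way. A call with a gripper value outside its range is refused whole. The fingers move at their own pace and stop on an object; "force" is the grip in N (left out, the last holds). Time passes only in rows, so rows that do not move let the fingers close. It gives the time, the measured TCP pose, the force, the opening and the grip force at its end, in the units of the state.
- get_obs(): the state, without advancing time (a new reading comes with each control period).
- camera(name): name is "side" or "top"; returns (picture, depth): 420x560x3 uint8, red, green, blue; 420x560 float32, m along the optical axis (not along the pixel's ray), 0 where there is no reading.
- calibration(name): a dict with "camera_matrix" (3x3 intrinsics, pixels), "dist" ([k1, k2, p1, p2, k3] as OpenCV has them; the pictures are not rectified), "R" (3x3) and "t" (3): a world point X has camera coordinates R X + t. Camera axes: x right, y down, z forward; pixel columns grow to the right and rows downward; lengths in m; the calibration is good to about 2 mm. A picture is of the moment at which its call begins. calibration takes no time and is no camera call.
- job_done(): hands the job in; it is judged then, once.
Trained networks look in the newest picture that a camera, given by its name, has taken for a name from the list of things; names that differ only in an ending like _2 or _b are one class to them, and where a whole thing is asked for, a point or a joint stands for the part that bears it (a point fixed in the world has none). Each returns a list of dicts, best first, with "score" (0 to 1); they miss things now and then, are a little off and sometimes report something else, mostly with a low value. They report only what shows in the picture. A call takes as long as a camera call. They do not tell look-alikes from the thing itself.
- recognise(name, camera): "xyz" ([x, y, z] in m, in the coordinates of the camera as it stood for that picture, good to about 4 mm: the middle of the surface that is visible of it).
- cut_out(name, camera): "mask" (420x560 bool, what is visible of it).
- mark_of(name, camera): "xyz" ([x, y, z] in m, in the coordinates of the camera as it stood for that picture, good to about 4 mm: a listed point, or the origin of a listed thing).
The state is a dict: "time": time; "q": joint angles; "qd": joint speeds; "joint_efforts": joint torques, N m; "ee_pos": TCP position; "tcp_rot": TCP orientation; "wrist_force": force on the tool from outside, world axes, zero at the start; "torque": the same for the moment, N m; "opening": finger opening in m; "grasp_force": force on a finger pad.
Only numpy, scipy, OpenCV 4.12 (cv2) and the standard library are available. Lean on these libraries where they do the work, as an engineer would, in place of code of your own. Each camera call takes 0.05 s, during which the arm holds its last target. There are 200 camera calls.

## Working session

There is one attempt and no reset: what is moved stays moved. The work goes in short steps, Python scripts to look and compute and a tool call to move; the robot and the scene stay as the last step left them, time stands still between calls to the robot, and variables do not carry over. Pictures are saved under pics/ and viewed, at most 10 in all, crops included, and the job is handed in when it is done.

Besides the shell and the picture viewer there is one more tool, called after "Emit:" as a command line: name --argument value ..., lists and objects as JSON in quotes. servo_tool: Moves the arm, as the interface text tells. Its arguments: {"type":"object","properties":{"moves":{"type":"array"},"force":{"type":"number"}},"required":["moves"]}

```bash
mkdir -p pics; ls
cat > h.py <<'E'
import numpy as np, cv2
from workcell import *
from scipy.spatial.transform import Rotation as Ro
def w(p,c):
    k=calibration(c); return np.array(k["R"]).T@(np.array(p)-np.array(k["t"]))
def cloud(c,d):
    k=calibration(c); v,u=np.mgrid[0:420,0:560]
    n=cv2.undistortPoints(np.stack([u,v],-1).reshape(-1,1,2).astype(np.float64),np.array(k["camera_matrix"],float),np.array(k["dist"],float)).reshape(420,560,2)
    P=np.dstack([n[...,0]*d,n[...,1]*d,d]); return (P-np.array(k["t"]))@np.array(k["R"])
E
python3 - <<'E'
from h import *
np.set_printoptions(precision=3,suppress=True)
print(get_obs(), grasp_offset)
for c in("side","top"):
    p,d=camera(c); cv2.imwrite(f"pics/{c}0.png",p[...,::-1]); np.savez(f"{c}0.npz",p=p,d=d)
    for n in("terminal","terminal_grip","cover_hinge","cover_edge","dock"):
        print(c,n,[(round(r["score"],2),w(r["xyz"],c)) for r in mark_of(n,c)])
E
```

```text
pics
{'time': 0.0, 'q': array([67.724,  5.012, 10.034, 95.1  ,  0.001, 90.001]), 'qd': array([-0.041,  0.081,  0.05 , -0.071,  0.089,  0.042]), 'joint_efforts': array([  0.001, -52.039,  46.48 ,   0.016,   0.   ,  -0.   ]), 'ee_pos': array([0.208, 0.509, 0.231]), 'tcp_rot': array([-179.922,   -0.001,  157.723]), 'wrist_force': array([ 0.441,  0.046, -0.195]), 'torque': array([0.03 , 0.006, 0.013]), 'grasp_force': 0.0, 'opening': 0.08527268051716529} 0.0187
side terminal [(0.7, array([0.556, 0.069, 0.013]))]
side terminal_grip [(0.59, array([0.557, 0.067, 0.17 ])), (0.42, array([ 0.419,  0.028, -0.004]))]
side cover_hinge [(0.61, array([0.559, 0.046, 0.2  ]))]
side cover_edge [(0.69, array([0.551, 0.075, 0.223]))]
side dock [(0.82, array([ 0.634, -0.176,  0.001])), (0.61, array([ 0.551,  0.067, -0.001]))]
top terminal [(0.6, array([0.555, 0.064, 0.018])), (0.3, array([ 0.549, -0.451, -0.   ]))]
top terminal_grip [(0.82, array([0.555, 0.068, 0.177])), (0.61, array([0.689, 0.097, 0.002]))]
top cover_hinge [(0.58, array([0.557, 0.044, 0.2  ]))]
top cover_edge [(0.89, array([0.552, 0.078, 0.228]))]
top dock [(0.94, array([ 0.639, -0.181,  0.   ])), (0.83, array([0.556, 0.069, 0.004])), (0.18, array([ 0.549, -0.448, -0.003]))]
```

View pics/side0.png

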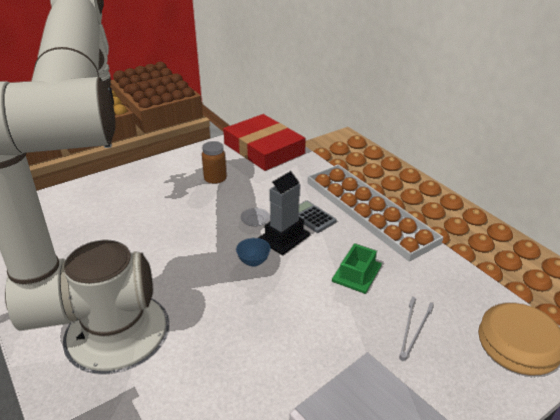

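View pics/top0.png

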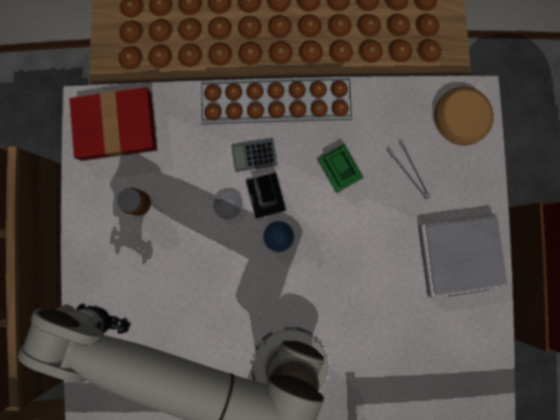

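Run:
```python
from h import *
np.set_printoptions(precision=3,suppress=True)
for c in("side","top"):
    z=np.load(f"{c}0.npz"); P=cloud(c,z["d"]); 
    Q=P[(z["d"]>0)]
    near=Q[(abs(Q[:,0]-.555)<.12)&(abs(Q[:,1]-.067)<.12)]
    for lo,hi in((.005,.025),(.055,.07),(.08,.19),(.19,.26)):
        m=near[(near[:,2]>lo)&(near[:,2]<hi)]
        if len(m)<20: continue
        r=cv2.minAreaRect((m[:,:2]*1000).astype(np.float32)); print(c,lo,hi,len(m),r,m.min(0),m.max(0))
    for n in("teabowl","calculator","dish","jar","tongs"):
        print(c,n,[(round(r["score"],2),w(r["xyz"],c)) for r in mark_of(n,c)])
```

```text
side 0.005 0.025 1043 ((555.2203369140625, 66.8267822265625), (238.40306091308594, 239.99488830566406), 89.6233139038086) [ 0.435 -0.053  0.005] [0.675 0.186 0.025]
side 0.055 0.07 279 ((531.59912109375, 57.12744140625), (155.23529052734375, 74.31251525878906), 13.95976448059082) [0.454 0.01  0.055] [0.612 0.091 0.07 ]
side 0.08 0.19 908 ((553.96484375, 63.384559631347656), (86.52568817138672, 52.268798828125), 12.414080619812012) [0.509 0.03  0.08 ] [0.6   0.085 0.19 ]
side 0.19 0.26 437 ((550.8555908203125, 61.637725830078125), (87.2063217163086, 54.166019439697266), 15.831265449523926) [0.51  0.024 0.19 ] [0.597 0.087 0.229]
side teabowl [(0.76, array([ 0.42 ,  0.028, -0.006])), (0.53, array([0.554, 0.071, 0.016]))]
side calculator [(0.95, array([0.689, 0.102, 0.003]))]
side dish [(0.92, array([ 0.525,  0.194, -0.   ]))]
side jar [(0.85, array([0.544, 0.484, 0.004]))]
side tongs [(0.68, array([ 0.612, -0.421,  0.006]))]
top 0.005 0.025 1837 ((555.1265258789062, 67.05712890625), (239.6688995361328, 239.51535034179688), 89.82121276855469) [ 0.435 -0.053  0.005] [0.675 0.187 0.025]
top 0.055 0.07 209 ((522.5660400390625, 51.09732437133789), (173.2520751953125, 78.80391693115234), 16.08697509765625) [ 0.44  -0.011  0.055] [0.61  0.108 0.07 ]
top 0.08 0.19 90 ((552.7178955078125, 63.96918869018555), (77.39081573486328, 49.41606521606445), 12.51335334777832) [0.511 0.032 0.081] [0.587 0.094 0.19 ]
top 0.19 0.26 417 ((554.4667358398438, 63.299686431884766), (79.75340270996094, 47.792701721191406), 13.454127311706543) [0.512 0.032 0.19 ] [0.596 0.095 0.231]
top teabowl [(0.78, array([0.423, 0.028, 0.001]))]
top calculator [(0.67, array([0.685, 0.098, 0.003]))]
top dish [(0.87, array([ 0.531,  0.191, -0.   ]))]
top jar [(0.83, array([ 0.542,  0.484, -0.001]))]
top tongs [(0.86, array([ 0.609, -0.425,  0.003]))]
```

The side view shows the terminal in the black dock at about (285,210), cover ajar, with its back towards the camera. The bowl is at (253,252) and the green decoy at (358,267). The top view shows the dock at (266,193), with the bowl, dish and calculator around it. I'll refine yaw and centre from the depth.

Run:
```python
from h import *
from scipy.optimize import least_squares
np.set_printoptions(precision=4,suppress=True)
S=[]
for c in("side","top"):
    z=np.load(f"{c}0.npz"); P=cloud(c,z["d"]); Q=P[z["d"]>0]
    k=calibration(c); print(c,"cam at",-np.array(k["R"]).T@np.array(k["t"]))
    m=Q[(abs(Q[:,0]-.555)<.07)&(abs(Q[:,1]-.067)<.06)&(Q[:,2]>.085)&(Q[:,2]<.19)]
    a=np.radians(103);d=m[:,:2]-[.555,.067]
    X=d@[np.cos(a),np.sin(a)];Y=d@[-np.sin(a),np.cos(a)]
    print("X hist",np.histogram(X,np.arange(-.036,.04,.004)));print("Y hist",np.histogram(Y,np.arange(-.052,.056,.004)))
    def f(p):
        d=m[:,:2]-p[:2];X=abs(d@[np.cos(p[2]),np.sin(p[2])])-.024;Y=abs(d@[-np.sin(p[2]),np.cos(p[2])])-.04
        out=np.hypot(np.maximum(X,0),np.maximum(Y,0)); return np.where((X<0)&(Y<0),np.maximum(X,Y),out)
    r=least_squares(f,[.555,.067,a],loss="soft_l1",f_scale=.001,x_scale=[.01,.01,.1]);print("fit",r.x[:2],np.degrees(r.x[2]),np.median(abs(r.fun)))
    n=Q[(abs(Q[:,0]-.555)<.09)&(abs(Q[:,1]-.067)<.08)&(Q[:,2]>.007)&(Q[:,2]<.022)]
    g=Q[(abs(Q[:,0]-.4)<.3)&(abs(Q[:,1]+.1)<.1)&(abs(Q[:,2])<.01)]; print("counter z",np.median(g[:,2]))
    u=z["d"];
    r=cut_out("dock",c); 
    for q in r:
        M=q["mask"]&(z["d"]>0); p=P[M]; print("dock mask",q["score"],M.sum(),p.mean(0))
        if abs(p[:,0].mean()-.555)<.04:
            b=p[(p[:,2]>.008)&(p[:,2]<.02)]; print(" plate",cv2.minAreaRect((b[:,:2]*1000).astype(np.float32)) if len(b)>5 else None)
            b=p[(p[:,2]>.06)&(p[:,2]<.07)]; print(" rim",cv2.minAreaRect((b[:,:2]*1000).astype(np.float32)) if len(b)>5 else None)
```

```text
side cam at [-0.1588 -0.9506  1.0363]
X hist (array([  0,  26, 364, 154,  32,  32,  31,  34,  35,  26,  24,  28,  38,
        32,  19,   0,   0,   0]), array([-0.036, -0.032, -0.028, -0.024, -0.02 , -0.016, -0.012, -0.008,
       -0.004, -0.   ,  0.004,  0.008,  0.012,  0.016,  0.02 ,  0.024,
        0.028,  0.032,  0.036]))
Y hist (array([  0,   0,   3,  14,  25,  24,  29,  25,  26,  27,  20,  27,  27,
        27,  29,  28,  32,  29,  28,  28,  26,  44, 181, 168,   8,   0]), array([-0.052, -0.048, -0.044, -0.04 , -0.036, -0.032, -0.028, -0.024,
       -0.02 , -0.016, -0.012, -0.008, -0.004, -0.   ,  0.004,  0.008,
        0.012,  0.016,  0.02 ,  0.024,  0.028,  0.032,  0.036,  0.04 ,
        0.044,  0.048,  0.052]))
fit [0.5551 0.0658] 103.51508415107288 0.0012975303763134195
counter z 0.001623678710016547
dock mask 0.9 1002 [0.5406 0.0374 0.0345]
 plate ((572.7381591796875, 62.561431884765625), (166.42970275878906, 109.96332550048828), 7.975717544555664)
 rim ((554.370849609375, 62.1431884765625), (108.61685180664062, 73.06080627441406), 13.95976448059082)
dock mask 0.61 1518 [ 0.6
[... 397 characters left out ...]
 1,  3,  4,
        2,  3,  4,  2,  1,  3, 35,  0,  0]), array([-0.052, -0.048, -0.044, -0.04 , -0.036, -0.032, -0.028, -0.024,
       -0.02 , -0.016, -0.012, -0.008, -0.004, -0.   ,  0.004,  0.008,
        0.012,  0.016,  0.02 ,  0.024,  0.028,  0.032,  0.036,  0.04 ,
        0.044,  0.048,  0.052]))
fit [0.5561 0.0582] 102.19934591313955 0.0007434048635842627
counter z 0.0011369842351809823
dock mask 0.85 777 [0.5424 0.0618 0.0345]
 plate ((554.4761352539062, 63.168846130371094), (129.87904357910156, 103.69218444824219), 13.218438148498535)
 rim ((554.4498901367188, 63.33192443847656), (102.80658721923828, 70.8287582397461), 13.456521034240723)
dock mask 0.71 1208 [ 0.6349 -0.1795  0.0315]
```

Emit:
servo_tool --moves '[[[0, 0, -7.12], [0, 0, -0.01], 0], [[0, 0, -7.12], [0, 0, -0.01], 0], [[0, 0, -7.12], [0, 0, -0.01], 0], [[0, 0, -7.12], [0, 0, -0.01], 0], [[0, 0, -7.12], [0, 0, -0.01], 0], [[0, 0, 0], [-0.0168, -0.0363, 0], 0], [[0, 0, 0], [-0.0168, -0.0363, 0], 0], [[0, 0, 0], [-0.0168, -0.0363, 0], 0], [[0, 0, 0], [-0.0168, -0.0363, 0], 0], [[0, 0, 0], [-0.0168, -0.0363, 0], 0], [[0, 0, 0], [-0.0168, -0.0363, 0], 0], [[0, 0, 0], [-0.0168, -0.0363, 0], 0]]' --force 60

```text
time: 2.4
ee_pos: [0.3822, 0.2874, 0.2815]
tcp_rot: [180.0, 0.0, -166.7]
wrist_force: [0.3, 0.7, -0.2]
opening: -0.0001
grasp_force: 0.0
```

Emit:
servo_tool --moves '[[[0, 0, 0], [-0.0168, -0.0363, 0], 0], [[0, 0, 0], [-0.0168, -0.0363, 0], 0], [[0, 0, 0], [-0.0168, -0.0363, 0], 0], [[0, 0, 0], [-0.0168, -0.0363, 0], 0], [[0, 0, 0], [-0.0168, -0.0363, 0], 0], [[0, 0, 0], [-0.0168, -0.0363, 0], 0], [[0, 0, 0], [-0.0168, -0.0363, 0], 0], [[0, 0, 0], [0, 0, 0], 0], [[0, 0, 0], [0, 0, 0], 0]]'

```text
time: 3.3
ee_pos: [0.5547, 0.0679, 0.2808]
tcp_rot: [180.0, -0.1, -166.8]
wrist_force: [-0.1, -0.1, -0.1]
opening: 0.0001
grasp_force: 0.0
```

Emit:
servo_tool --moves '[[[0, 0, 0], [0, 0, 0.012], 0], [[0, 0, 0], [0, 0, 0.012], 0], [[0, 0, 0], [0, 0, 0.012], 0], [[0, 0, 0], [0, 0, 0.008], 0], [[0, 0, 0], [0, 0, 0.008], 0], [[0, 0, 0], [0, 0, 0.005], 0], [[0, 0, 0], [0, 0, 0.005], 0], [[0, 0, 0], [0, 0, 0], 0]]'

```text
time: 4.1
ee_pos: [0.5543, 0.0687, 0.2188]
tcp_rot: [180.0, -0.0, -166.7]
wrist_force: [-0.0, -0.5, -0.1]
opening: 0.0
grasp_force: 0.0
```

Emit:
servo_tool --moves '[[[0, 0, 0], [0, 0, 0.003], 0], [[0, 0, 0], [0, 0, 0.003], 0], [[0, 0, 0], [0, 0, 0.003], 0], [[0, 0, 0], [0, 0, 0.003], 0], [[0, 0, 0], [0, 0, 0.003], 0], [[0, 0, 0], [0, 0, 0.002], 0], [[0, 0, 0], [0, 0, 0], 0]]'

```text
time: 4.8
ee_pos: [0.5543, 0.0685, 0.2016]
tcp_rot: [180.0, -0.1, -166.7]
wrist_force: [-0.0, 0.1, -1.2]
opening: 0.0001
grasp_force: 0.0
```

Emit:
servo_tool --moves '[[[0, 0, 0], [0, 0, 0.001], 0], [[0, 0, 0], [0, 0, 0.001], 0], [[0, 0, 0], [0, 0, 0], 0]]'

```text
time: 5.1
ee_pos: [0.5545, 0.0686, 0.2005]
tcp_rot: [-180.0, 0.0, -166.7]
wrist_force: [0.3, -0.1, 2.0]
opening: -0.0
grasp_force: 1.2
```

Run:
```python
from h import *
o=get_obs();print(o["ee_pos"],o["wrist_force"],o["torque"])
p,d=camera("side"); cv2.imwrite("pics/side1.png",cv2.resize(p[140:260,220:340,::-1],(600,600),interpolation=2))
```

```text
[0.55450086 0.06860722 0.20048763] [ 0.2614373  -0.075572    2.01938451] [-0.05607833  0.14427044  0.0237214 ]
```

View pics/side1.png

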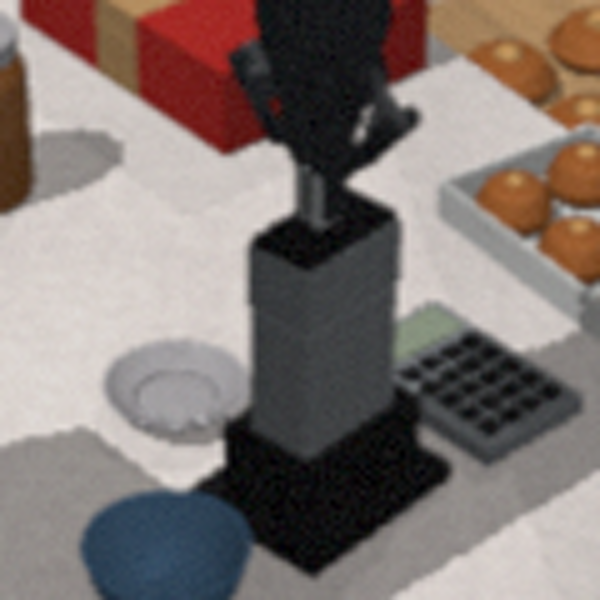

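The crop shows the fingertips at (320,210) on a cover that looks nearly flush. I'll press on until the force rises clearly.

Emit:
servo_tool --moves '[[[0, 0, 0], [0, 0, 0.001], 0], [[0, 0, 0], [0, 0, 0.001], 0], [[0, 0, 0], [0, 0, 0], 0]]'

```text
time: 5.45
ee_pos: [0.5548, 0.0686, 0.2003]
tcp_rot: [-180.0, 0.2, -166.7]
wrist_force: [-3.5, -0.5, 14.2]
opening: 0.0001
grasp_force: 6.8
```

Emit:
servo_tool --moves '[[[0, 0, 0], [0, 0, 0.001], 0], [[0, 0, 0], [0, 0, 0], 0]]'

```text
time: 5.65
ee_pos: [0.5549, 0.0687, 0.2002]
tcp_rot: [-180.0, 0.2, -166.7]
wrist_force: [-3.8, -0.3, 19.2]
opening: 0.0001
grasp_force: 9.4
```

Emit:
servo_tool --moves '[[[0, 0, 0], [0, 0, -0.003], 0], [[0, 0, 0], [0, 0, -0.005], 0], [[0, 0, 0], [0, 0, -0.015], 0], [[0, 0, 0], [0, 0, -0.03], 0], [[0, 0, 0], [0, 0, -0.03], 100], [[0, 0, 0], [0, 0, 0], 100], [[0, 0, 0], [0, 0, 0], 100]]'

```text
time: 6.35
ee_pos: [0.5548, 0.0687, 0.2804]
tcp_rot: [-180.0, 0.0, -166.7]
wrist_force: [0.1, -0.4, -1.0]
opening: 0.043
grasp_force: 0.0
```

Run:
```python
from h import *
np.set_printoptions(precision=4,suppress=True)
o=get_obs();print(o["ee_pos"],o["wrist_force"],o["opening"],o["q"])
p,d=camera("side"); cv2.imwrite("pics/side2.png",cv2.resize(p[140:260,220:340,::-1],(600,600),interpolation=2))
P=cloud("side",d); Q=P[d>0]
m=Q[(abs(Q[:,0]-.555)<.06)&(abs(Q[:,1]-.064)<.05)&(Q[:,2]>.195)&(Q[:,2]<.24)]
print(len(m),np.histogram(m[:,2],np.arange(.195,.242,.005)))
t=m[m[:,2]<.21]; print("top",cv2.minAreaRect((t[:,:2]*1000).astype(np.float32)))
for n in("cover_edge","cover_hinge","terminal_grip","terminal"): print(n,[(round(r["score"],2),w(r["xyz"],"side")) for r in mark_of(n,"side")])
p,d=camera("top"); P=cloud("top",d)
for q in cut_out("dock","top"):
    b=P[q["mask"]&(d>0)]
    if abs(b[:,0].mean()-.555)<.04:
        b=b[(b[:,2]>.008)&(b[:,2]<.02)]; print("plate",cv2.minAreaRect((b[:,:2]*1000).astype(np.float32)))
```

```text
[0.5548 0.0687 0.2804] [ 0.1203 -0.366  -1.0224] 0.04296258052130059 [  7.0552   7.6796  18.5558 100.8415   0.0003  -6.266 ]
290 (array([ 73, 198,  19,   0,   0,   0,   0,   0,   0]), array([0.195, 0.2  , 0.205, 0.21 , 0.215, 0.22 , 0.225, 0.23 , 0.235,
       0.24 ]))
top ((553.2363891601562, 63.68583679199219), (82.53990936279297, 48.97277069091797), 12.670609474182129)
cover_edge [(0.6, array([0.5476, 0.0873, 0.1984]))]
cover_hinge []
terminal_grip [(0.94, array([0.5575, 0.0652, 0.1701]))]
terminal [(0.81, array([0.5551, 0.0684, 0.0128]))]
```

View pics/side2.png

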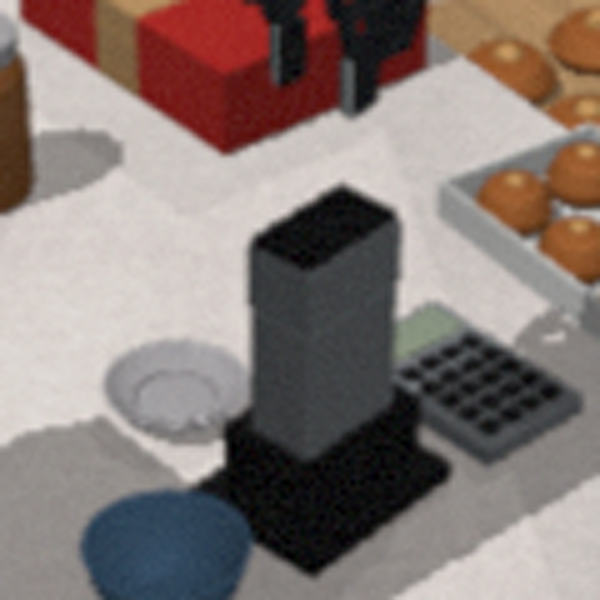

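The cover is flush, with all its top points within 0.195–0.21 m. Next I'll centre over the terminal, open fully and lower to the grip point.

Emit:
servo_tool --moves '[[[0, 0, 0], [0.0016, -0.0045, 0], 100], [[0, 0, 0], [0, 0, 0], 100], [[0, 0, 0], [0, 0, 0], 100], [[0, 0, 0], [0, 0, 0], 100], [[0, 0, 0], [0, 0, 0.02], 100], [[0, 0, 0], [0, 0, 0.02], 100], [[0, 0, 0], [0, 0, 0.02], 100], [[0, 0, 0], [0, 0, 0.02], 100]]'

```text
time: 7.5
ee_pos: [0.5539, 0.0639, 0.1995]
tcp_rot: [-180.0, 0.0, -166.7]
wrist_force: [-0.3, 0.0, 0.7]
opening: 0.0853
grasp_force: 0.0
```

Emit:
servo_tool --moves '[[[0, 0, 0], [0, 0, 0.014], 100], [[0, 0, 0], [0, 0, 0.014], 100], [[0, 0, 0], [0, 0, 0.012], 100], [[0, 0, 0], [0, 0, 0.008], 100], [[0, 0, 0], [0, 0, 0], 100]]'

```text
time: 8.0
ee_pos: [0.5535, 0.0638, 0.1512]
tcp_rot: [180.0, -0.1, -166.7]
wrist_force: [-0.2, -0.0, -0.2]
opening: 0.0854
grasp_force: 0.0
```

Emit:
servo_tool --moves '[[[0, 0, 0], [0, 0, 0], 40], [[0, 0, 0], [0, 0, 0], 40], [[0, 0, 0], [0, 0, 0], 40], [[0, 0, 0], [0, 0, 0], 40], [[0, 0, 0], [0, 0, 0], 40], [[0, 0, 0], [0, 0, 0], 40]]' --force 20

```text
time: 8.6
ee_pos: [0.5543, 0.064, 0.153]
tcp_rot: [-180.0, 0.1, -166.7]
wrist_force: [0.2, 1.4, 5.9]
opening: 0.048
grasp_force: 24.8
```

Emit:
servo_tool --moves '[[[0, 0, 0], [0, 0, 0], 40], [[0, 0, 0], [0, 0, 0], 40], [[0, 0, 0], [0, 0, 0], 40], [[0, 0, 0], [0, 0, -0.005], 40], [[0, 0, 0], [0, 0, -0.01], 40], [[0, 0, 0], [0, 0, -0.015], 40], [[0, 0, 0], [0, 0, -0.015], 40], [[0, 0, 0], [0, 0, -0.015], 40]]' --force 70

```text
time: 9.4
ee_pos: [0.5537, 0.0638, 0.2129]
tcp_rot: [180.0, -0.1, -166.7]
wrist_force: [-0.2, 0.2, -4.6]
opening: 0.0469
grasp_force: 72.6
```

Emit:
servo_tool --moves '[[[0, 0, 0], [0, 0, -0.015], 40], [[0, 0, 0], [0, 0, -0.015], 40], [[0, 0, 0], [0, 0, -0.015], 40], [[0, 0, 0], [0, 0, -0.015], 40], [[0, 0, 0], [0, 0, -0.02], 40], [[0, 0, 0], [0, 0, -0.02], 40], [[0, 0, 0], [0, 0, -0.02], 40], [[0, 0, 0], [0, 0, -0.02], 40], [[0, 0, 0], [0, 0, -0.01], 40], [[0, 0, 0], [0, 0, 0], 40]]'

```text
time: 10.4
ee_pos: [0.5541, 0.0638, 0.3638]
tcp_rot: [-180.0, 0.1, -166.7]
wrist_force: [0.1, 0.1, -4.9]
opening: 0.0474
grasp_force: 72.8
```

Emit:
servo_tool --moves '[[[0, 0, 2.3], [0, 0, 0], 40], [[0, 0, 5], [0, 0, 0], 40], [[0, 0, 6], [0, 0, 0], 40], [[0, 0, 6], [0, 0, 0], 40], [[0, 0, 6], [0, 0, 0], 40], [[0, 0, 6], [0, 0, 0], 40], [[0, 0, 6], [0, 0, 0], 40], [[0, 0, 6], [0, 0, 0], 40], [[0, 0, 6], [0, 0, 0], 40], [[0, 0, 6], [0, 0, 0], 40], [[0, 0, 6], [0, 0, 0], 40], [[0, 0, 6], [0, 0, 0], 40]]'

```text
time: 11.6
ee_pos: [0.5538, 0.0638, 0.3613]
tcp_rot: [-179.9, -0.0, 125.8]
wrist_force: [0.3, -0.4, -4.1]
opening: 0.0471
grasp_force: 72.7
```

Emit:
servo_tool --moves '[[[0, 0, 6], [0, 0, 0], 40], [[0, 0, 6], [0, 0, 0], 40], [[0, 0, 6], [0, 0, 0], 40], [[0, 0, 6], [0, 0, 0], 40], [[0, 0, 6], [0, 0, 0], 40], [[0, 0, 4], [0, 0, 0], 40], [[0, 0, 2], [0, 0, 0], 40], [[0, 0, 0], [0, 0, 0], 40], [[0, 0, 0], [0, 0, 0], 40]]'

```text
time: 12.5
ee_pos: [0.5538, 0.0639, 0.3617]
tcp_rot: [-179.9, 0.0, 90.1]
wrist_force: [-0.2, -0.7, -3.4]
opening: 0.0471
grasp_force: 72.7
```

Emit:
servo_tool --moves '[[[-2, 0, 0], [0, 0, 0], 40], [[-4, 0, 0], [0, 0, 0], 40], [[-4, 0, 0], [0, 0, 0], 40], [[-4, 0, 0], [0, 0, 0], 40], [[-4, 0, 0], [0, 0, 0], 40], [[-4, 0, 0], [0, 0, 0], 40], [[-4, 0, 0], [0, 0, 0], 40], [[-4, 0, 0], [0, 0, 0], 40], [[-4, 0, 0], [0, 0, 0], 40], [[-3, 0, 0], [0, 0, 0], 40], [[0, 0, 0], [0, 0, 0], 40], [[0, 0, 0], [0, 0, 0], 40]]'

```text
time: 13.7
ee_pos: [0.5533, 0.0639, 0.3619]
tcp_rot: [143.1, 0.0, 90.1]
wrist_force: [-0.3, -0.6, -4.5]
opening: 0.0472
grasp_force: 75.6
```

Run:
```python
from h import *
np.set_printoptions(precision=3,suppress=True)
o=get_obs();print(o["ee_pos"],o["wrist_force"],o["opening"],o["grasp_force"],o["q"]);print(Ro.from_euler("xyz",o["tcp_rot"],degrees=True).as_matrix())
for c in ("side","top"):
    p,d=camera(c); cv2.imwrite(f"pics/{c}3.png",p[...,::-1])
    for n in("terminal","terminal_grip","cover_edge","cover_hinge","teabowl","calculator","dish","jar"): print(c,n,[(round(r["score"],2),w(r["xyz"],c)) for r in mark_of(n,c)][:2])
```

```text
[0.553 0.064 0.362] [-0.342 -0.617 -4.461] 0.047161493368340364 75.56195139884949 [  9.474 -26.822 -11.614  68.686  -5.648  97.542]
[[-0.001  0.8    0.6  ]
 [ 1.     0.001  0.   ]
 [-0.     0.6   -0.8  ]]
side terminal [(0.67, array([0.637, 0.065, 0.251]))]
side terminal_grip [(0.91, array([0.544, 0.063, 0.377])), (0.73, array([0.543, 0.065, 0.412]))]
side cover_edge [(0.63, array([0.543, 0.064, 0.412]))]
side cover_hinge [(0.85, array([0.513, 0.067, 0.386]))]
side teabowl [(0.93, array([ 0.422,  0.026, -0.004]))]
side calculator [(0.62, array([0.689, 0.103, 0.003]))]
side dish [(0.98, array([0.525, 0.195, 0.002]))]
side jar [(0.73, array([0.541, 0.486, 0.003]))]
top terminal [(0.92, array([0.637, 0.058, 0.254]))]
top terminal_grip [(0.87, array([0.54 , 0.067, 0.384]))]
top cover_edge [(0.61, array([0.543, 0.068, 0.413])), (0.52, array([0.547, 0.484, 0.003]))]
top cover_hinge [(0.76, array([0.51 , 0.063, 0.389]))]
top teabowl [(0.67, array([0.686, 0.1  , 0.002])), (0.61, array([ 0.529,  0.188, -0.001]))]
top calculator [(0.56, array([0.687, 0.098, 0.005]))]
top dish [(0.96, array([0.53 , 0.191, 0.002]))]
top jar [(0.62, array([ 0.545,  0.482, -0.   ]))]
```

View pics/side3.png

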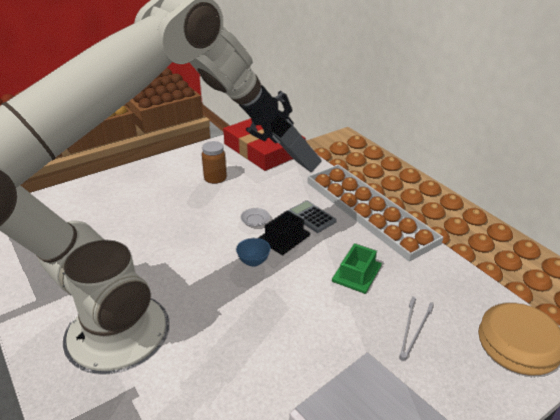

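The side picture shows the terminal in the gripper at about (295,150), clear of the empty dock at (285,232), with the other goods unmoved. The marks give a foot height of 0.25 m, a lean of about 36°, the cover shut, and the screen facing up and towards +x.

```bash
python3 -c "
from workcell import *
print(job_done())"
```

```text
the job is handed in; nothing more can be done
None
```

I handed the job in. The cover was pressed shut in the dock, then the terminal was drawn out and is held with its foot about 25 cm above the counter, leaning back about 36–37° with the screen facing up and towards the customer. The other goods near the dock are where they were.

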